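# Slide the boulder tray over the gap onto the next terrain board

## Task

Two sand-covered terrain boards lie side by side on the gaming table with an open gap between them. Push the tray with the boulder in it, sliding and not lifted, over the gap until the whole tray stands roughly square on the far board (the one without trays), level all the way so that it does not dip into the gap, with the boulder still in it. Leave the empty tray where it is.

Things in the scene. Friction and masses are not known exactly. Their poses are not given: they have to be found in the camera images.
- stone_tray_mid (a point): Open light-wood tray holding one grey boulder; loose, 0.3 kg, 100 (its x) x 150 (its y) x 25 mm high, walls 5 mm, flat floor 6 mm thick. It stands on the near board, its long side (y axis, to within 5 degrees) across the gap. The point is the tray's centre, 12.5 mm above its underside; z is up.
- boulder_mid (a point): The grey boulder standing loose on the floor of the tray, about 60 mm across, 36 mm high, 0.15 to 0.3 kg. The point is its centre, 18 mm above its underside.
- far_board: The fixed sand-topped terrain board without trays, left or right of the near one: 360 (its x) x 200 (its y) x 40 mm thick. Origin at the centre of its underside; top 40 mm above. Its y axis runs straight across the gap. The near board is alike but 220 mm in y, equally high, parallel and in line; the gap is 45 to 60 mm. Low tufts and pebbles only at the two ends, over 130 mm from the centre in x.
- empty_tray: A bystander: tray of the same make and size (100 x 150 x 25 mm) with nothing in it, standing loose beside the other on the near board, its middle 130 to 155 mm from that of the loaded one in x, on either side. Origin at the centre of its underside.
Mind the look-alikes: they are no part of the job. What is shaped like the part that bears stone_tray_mid but white is not meant. What is shaped like the part that bears boulder_mid but blue is not meant.

How it is judged:
By the outcome, as a careful person would: the job done as asked, in the order asked, and still so for the second after the job is handed in, with the robot touching nothing.
It also fails if it takes over 38 s, if anything falls off the work surface, if the arm or the gripper's body presses on something with over 40 N, if the wrist force passes 120 N, or if a joint passes its speed limit or range.

## Robot

A 6-joint arm with a two-finger parallel gripper is mounted at the origin on the work surface. World frame = base frame: x ahead of the robot, y to its left, z up, the work surface at z = 0. Lengths are in m, angles in rad, forces in N, time in s.
With the tool pointing down it reaches from about 0.4 to 0.825 m from the base axis. Payload 7 kg.
Tool frame: the origin (TCP) lies midway between the tips of the shut fingers; the grasp point (between the pads) lies 19 mm behind it; z points along the fingers, y is the line along which they close (so a half turn about z gives the same grasp; the last joint's range is limited). The gripper opens to 88 mm and grips with 3 to 60 N. Pads are 19 mm wide; open, the fingers measure 130 mm over their backs; the gripper's body (78 mm by 193 mm) begins 47 mm behind the grasp point.
Start: joints at [-0.877, 0.359, 0.012, 0, -1.224, -0.288], TCP at [0.266, -0.62, 0.227] pointing down, gripper open.
Joint ranges: [-3.07, 3.07], [-1.43, 2.12], [-1.02, 1.25], [-3.03, 1.67], [-3.05, -0], [-3.03, 3.03]. Speed limits (rad/s): [2.39, 2.39, 3.01, 3.14, 3.14, 3.14].

## Interface

Orientations are given as [roll, pitch, yaw] about the fixed x, y, z axes, in that order (R = Rz(yaw) Ry(pitch) Rx(roll)).
In Python, from station import arm gives the robot as it stands.
- The arm moves only by the tool servo_tool, never from a script. Its argument "deltas" is a list of rows, each a list of 7 numbers: the closure, from -1 (fully open) to 1 (shut), then the shift along the tool's x, y, z in mm, then the turn, a rotation vector about the tool's x, y, z in degrees. In form: [[gripper, x, y, z, ax, ay, az], ...]. A call has 1 to 20 rows; each row shifts and turns the commanded pose from where the row before left it, along the tool's axes as they then stand; what a row does not reach is not made up. A row lasts 1/12 s, in which the tool goes at most 41.7 mm and 7.16 degrees, less where a joint would pass 70% of its speed; a pose out of reach is approached as far as the arm can. A call is refused whole if a number of a shift passes 41.7 or a number of a turn 7.16, either way. A call with a gripper value outside its range is refused whole. The fingers move at their own pace and stop on an object; "squeeze" is the grip in N (left out, the last holds). Time passes only in rows, so rows that do not move let the fingers close. It gives the time, the measured TCP pose, the force, the opening and the grip force at its end, in the units of the state.
- arm.get_state(): the state, without advancing time (a new reading comes with each control period).
- arm.grab_frame(name): name is "scene" or "top"; returns a dict with "color" (384x512x3 uint8, red, green, blue), "K" (3x3 intrinsics, pixels), "distortion" ([k1, k2, p1, p2, k3] as OpenCV has them; the pictures are not rectified), "position" and "orientation" of the camera in the world. Camera axes: x right, y down, z forward; pixel columns grow to the right and rows downward; lengths in m; the calibration is good to about 2 mm. A picture is of the moment at which its call begins. There is no depth.
- arm.job_done(): hands the job in; it is judged then, once.
Trained networks look in a picture, given as the dict that the camera call returned (one of the last four; its "shot" number tells which), for a name from the list of things; names that differ only in an ending like _2 or _b are one class to them, and where a whole thing is asked for, a point or a joint stands for the part that bears it (a point fixed in the world has none). Each returns a list of dicts, best first, with "conf" (0 to 1); they miss things now and then, are a little off and sometimes report something else, mostly with a low value. They report only what shows in the picture. A call takes as long as a camera call. They do not tell look-alikes from the thing itself.
- arm.recognise(query, picture): "at" ([x, y, z] in m, in the coordinates of the camera as it stood for that picture, good to about 4 mm: the middle of the surface that is visible of it).
The state is a dict: "t": time; "q": joint angles; "qd": joint speeds; "joint_efforts": joint torques, N m; "eef_pos": TCP position; "ee_rot": TCP orientation; "force": force on the tool from outside, world axes, zero at the start; "moment": the same for the moment, N m; "width": finger opening in m; "gripper_force": force on a finger pad.
Only numpy, scipy, OpenCV 4.12 (cv2) and the standard library are available. Lean on these libraries where they do the work, as an engineer would, in place of code of your own. Each camera call takes 0.05 s, during which the arm holds its last target. There are 200 camera calls.

## Working session

There is one attempt and no reset: what is moved stays moved. The work goes in short steps, Python scripts to look and compute and a tool call to move; the robot and the scene stay as the last step left them, time stands still between calls to the robot, and variables do not carry over. Pictures are saved under pics/ and viewed, at most 10 in all, crops included, and the job is handed in when it is done.

Besides the shell and the picture viewer there is one more tool, called after ">>>" as a command line: name --pt "numbers of a row" for each row, then --argument value for the rest. servo_tool: Moves the arm, as the interface text tells. Its arguments: {"type":"object","properties":{"deltas":{"type":"array","items":{"type":"array","items":{"type":"number"}}},"squeeze":{"type":"number"}},"required":["deltas"]}

```bash
mkdir -p pics
cat > h.py <<'E'
import numpy as np, cv2
from scipy.spatial.transform import Rotation as R
from station import arm
def cam(f):
    o=np.array(f["orientation"]); 
    return (o if o.shape==(3,3) else R.from_euler('xyz',o).as_matrix()), np.array(f["position"])
def w(f,p): r,t=cam(f); return r@np.array(p)+t
def px2w(f,uv,z):
    r,t=cam(f); uv=np.array(uv,float).reshape(-1,1,2)
    n=cv2.undistortPoints(uv,np.array(f["K"]),np.array(f["distortion"]))[:,0]
    d=np.c_[n,np.ones(len(n))]@r.T
    return t+d*((z-t[2])/d[:,2])[:,None]
def proj(f,P):
    r,t=cam(f); 
    return cv2.projectPoints((np.atleast_2d(P)-t)@r,np.zeros(3),np.zeros(3),np.array(f["K"]),np.array(f["distortion"]))[0][:,0]
E
python3 - <<'E'
from h import *
for n in ["top","scene"]:
    f=arm.grab_frame(n); cv2.imwrite(f"pics/{n}0.png",f["color"][...,::-1]); print(n,f["position"],f["orientation"])
    for q in ["stone_tray_mid","boulder_mid","far_board","empty_tray"]:
        for d in arm.recognise(q,f): print(q,round(d["conf"],2),w(f,d["at"]).round(3),proj(f,w(f,d["at"])).round())
print(arm.get_state())
E
```

```text
top [ 0.3413206  -0.11253301  0.96885888] [-3.0479324   0.00311033 -1.58580895]
stone_tray_mid 0.77 [ 0.5   -0.388  0.006] [[370. 168.]]
boulder_mid 0.8 [ 0.431 -0.108  0.076] [[249. 196.]]
boulder_mid 0.69 [ 0.248 -0.26   0.033] [[320. 280.]]
far_board 0.84 [0.522 0.123 0.04 ] [[145. 159.]]
empty_tray 0.75 [ 0.587 -0.144  0.043] [[264. 128.]]
scene [ 1.15589975 -0.14034852  0.60147681] [-2.21022065  0.00880744  1.5447049 ]
stone_tray_mid 0.75 [ 0.445 -0.128  0.047] [[261. 201.]]
stone_tray_mid 0.75 [ 0.497 -0.383  0.008] [[158. 229.]]
boulder_mid 0.75 [ 0.453 -0.108  0.068] [[269. 197.]]
boulder_mid 0.66 [ 0.264 -0.26   0.023] [[215. 171.]]
far_board 0.73 [0.592 0.119 0.039] [[374. 242.]]
empty_tray 0.91 [ 0.585 -0.142  0.045] [[257. 241.]]
{'t': 0.5, 'q': array([-8.76913621e-01,  3.58662184e-01,  1.18332535e-02, -4.36599954e-07,
       -1.22407156e+00, -2.88091962e-01]), 'qd': array([ 6.84365059e-05, -2.85169359e-03,  1.40172642e-04, -5.70177089e-04,
       -1.53626694e-03,  3.31201845e-04]), 'joint_efforts': array([ 3.86377797e-04, -5.81797278e+01,  2.93069816e+01,  6.99726507e+00,
        1.19348601e-02, -3.24523785e-05]), 'eef_pos': array([ 0.2664076 , -0.6201548 ,  0.22649182]), 'ee_rot': array([ 3.14149266e+00, -2.92024794e-05, -2.73580206e+00]), 'force': array([-1.14342088,  0.50777854,  0.76963026]), 'moment': array([-0.00334126, -0.0249586 ,  0.03889467]), 'gripper_force': 0.0, 'width': 0.08770148887348164}
```

View pics/top0.png

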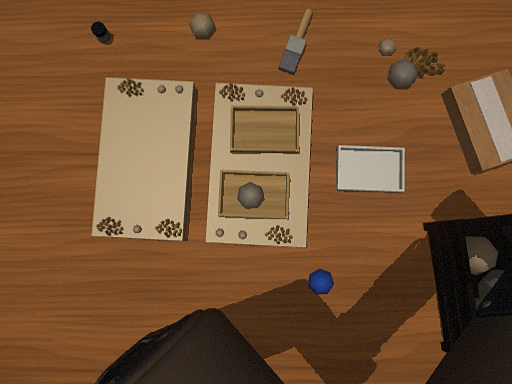

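View pics/scene0.png

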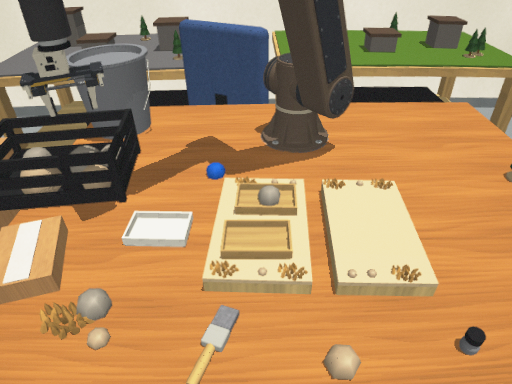

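Run:
```python
from h import *
f=arm.grab_frame("top")
c=f["color"][70:255,85:325,::-1]
cv2.imwrite("pics/crop0.png",cv2.resize(c,None,fx=3.2,fy=3.2,interpolation=cv2.INTER_CUBIC))
```

```text
(no output)
```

View pics/crop0.png

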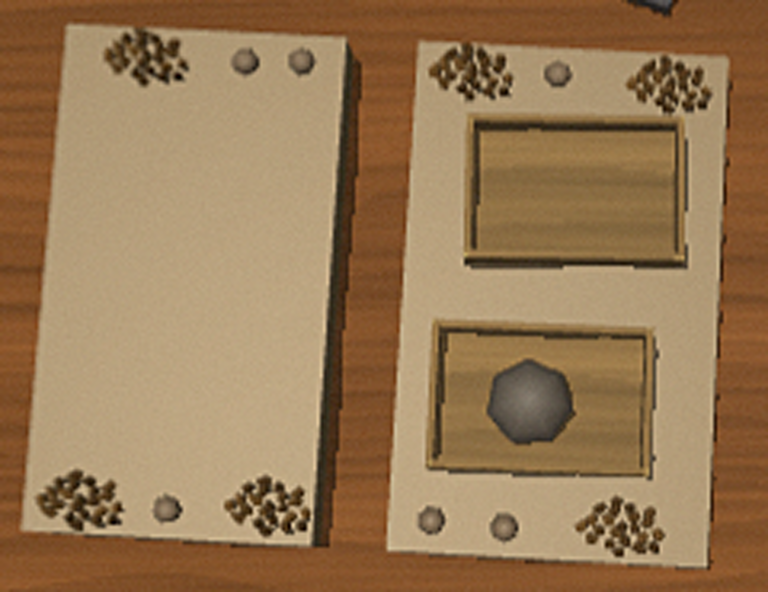

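Run:
```python
from h import *
f=arm.grab_frame("top")
S=lambda l:np.array(l)/3.2+[85,70]-0.35
for n,l,z in [("far",[(67,25),(346,38),(316,546),(22,530)],.04),("near",[(420,42),(728,57),(708,568),(388,551)],.04),
 ("tray",[(434,321),(655,328),(650,478),(427,467)],.065),("empty",[(468,115),(685,119),(686,265),(465,262)],.065)]:
    p=px2w(f,S(l),z)[:,:2]; d=(p[0]-p[1]+p[3]-p[2]); e=(p[0]-p[3]+p[1]-p[2])
    print(n,p.round(3).tolist(),"c",p.mean(0).round(4),"ydir yaw",np.degrees(np.arctan2(-d[0],d[1])).round(2),np.degrees(np.arctan2(e[1],e[0])).round(2),np.linalg.norm(d)/2,np.linalg.norm(e)/2)
print(px2w(f,S([(530,402)]),.07))
```

```text
far [[0.711, 0.215], [0.698, 0.016], [0.34, 0.037], [0.353, 0.239]] c [0.5256 0.127 ] ydir yaw -3.86 -3.65 0.20096424890505102 0.3587176167062074
near [[0.694, -0.036], [0.68, -0.254], [0.321, -0.23], [0.336, -0.012]] c [ 0.5075 -0.1332] ydir yaw -3.84 -3.87 0.21857973116762697 0.3595541678296128
tray [[0.49, -0.047], [0.483, -0.196], [0.382, -0.19], [0.391, -0.041]] c [ 0.4363 -0.1183] ydir yaw -3.21 -3.22 0.14922889791555866 0.10003169171695991
empty [[0.632, -0.071], [0.627, -0.22], [0.526, -0.218], [0.53, -0.068]] c [ 0.5787 -0.1441] ydir yaw -1.83 -1.43 0.14931471228066803 0.10200105418643649
[[ 0.43332564 -0.11057027  0.07      ]]
```

Candidates in the top image are the wooden tray with the grey boulder at (254,194), the empty wooden tray at (264,130), the white tray at (370,168) and the blue boulder at (320,282). The crop confirms the first one as the target. The far board is on the left (+y). I'll push along board y with two part-open fingers against the back wall.

>>> servo_tool --pt "-0.14 -10 9 0 0 0 0" --pt "-0.14 -19 18 0 0 0 0" --pt "-0.14 -19 18 0 0 0 0" --pt "-0.14 -20 19 0 0 0 0" --pt "-0.14 -20 19 0 0 0 0" --pt "-0.14 -20 20 0 0 0 0" --pt "-0.14 -20 20 0 0 0 0" --pt "-0.14 -20 20 0 0 0 0" --pt "-0.14 -20 20 0 0 0 0" --pt "-0.14 -20 20 0 0 0 0" --pt "-0.14 -20 20 0 0 0 0" --pt "-0.14 -20 19 0 0 0 0" --pt "-0.14 -20 19 0 0 0 0" --pt "-0.14 -19 18 0 0 0 0" --pt "-0.14 -19 18 0 0 0 0" --pt "-0.14 -19 19 0 0 0 0" --pt "-0.14 0 0 0 0 0 0"

```text
t: 2.02
eef_pos: [0.431, -0.2246, 0.2269]
ee_rot: [-3.141, 0.002, -2.733]
force: [-0.0, 0.6, -0.2]
width: 0.0502
gripper_force: 0.0
```

>>> servo_tool --pt "-0.14 0 0 0 0 0 -7" --pt "-0.14 0 0 0 0 0 -7" --pt "-0.14 0 0 0 0 0 -7" --pt "-0.14 0 0 0 0 0 -7" --pt "-0.14 0 0 0 0 0 -7" --pt "-0.14 0 0 0 0 0 -7" --pt "-0.14 0 0 0 0 0 -7" --pt "-0.14 0 0 0 0 0 -7" --pt "-0.14 0 0 0 0 0 -7" --pt "-0.14 0 0 0 0 0 0"

```text
t: 2.85
eef_pos: [0.4295, -0.2277, 0.2267]
ee_rot: [-3.141, 0.0, -1.631]
force: [-0.4, -1.0, 0.3]
width: 0.0496
gripper_force: 0.0
```

>>> servo_tool --pt "-0.14 0 0 14 0 0 0" --pt "-0.14 0 0 22 0 0 0" --pt "-0.14 0 0 22 0 0 0" --pt "-0.14 0 0 22 0 0 0" --pt "-0.14 0 0 22 0 0 0" --pt "-0.14 0 0 20 0 0 0" --pt "-0.14 0 0 18 0 0 0" --pt "-0.14 0 0 14 0 0 0" --pt "-0.14 0 0 10 0 0 0" --pt "-0.14 0 0 8 0 0 0" --pt "-0.14 0 0 5 0 0 0" --pt "-0.14 0 0 0 0 0 0" --pt "-0.14 0 0 0 0 0 0"

```text
t: 3.93
eef_pos: [0.43, -0.2279, 0.0498]
ee_rot: [-3.141, -0.0, -1.637]
force: [0.8, -0.0, 1.0]
width: 0.0499
gripper_force: 0.0
```

Run:
```python
from h import *
print(arm.get_state()["eef_pos"])
f=arm.grab_frame("scene"); c=f["color"][130:310,180:440,::-1]
cv2.imwrite("pics/s1.png",cv2.resize(c,None,fx=3,fy=3,interpolation=cv2.INTER_CUBIC))
```

```text
[ 0.42999083 -0.22785319  0.04981381]
```

View pics/s1.png

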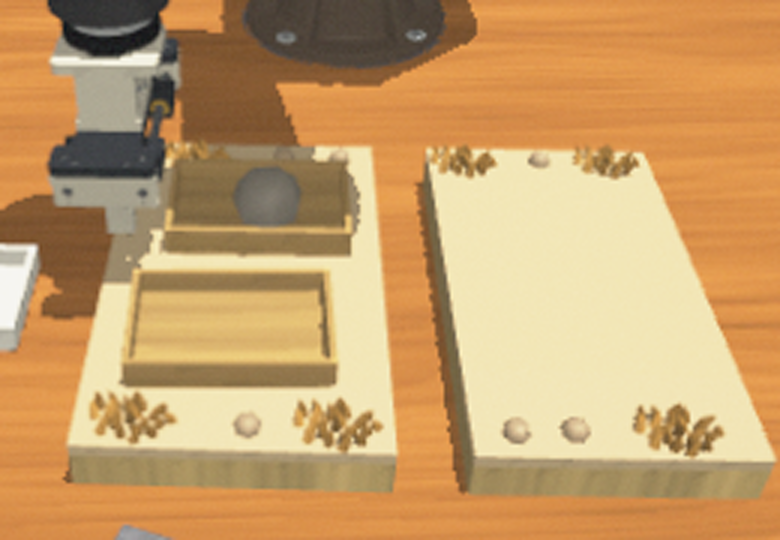

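The fingers, at about (120,220), are behind the loaded tray and clear of everything. Pushing slowly.

>>> servo_tool --pt "-0.14 -4 0 0 0 0 0" --pt "-0.14 -4 0 0 0 0 0" --pt "-0.14 -4 0 0 0 0 0" --pt "-0.14 -4 0 0 0 0 0" --pt "-0.14 -2 0 0 0 0 0" --pt "-0.14 -2 0 0 0 0 0" --pt "-0.14 -2 0 0 0 0 0" --pt "-0.14 -2 0 0 0 0 0" --pt "-0.14 -2 0 0 0 0 0" --pt "-0.14 -2 0 0 0 0 0" --pt "-0.14 -3 0 0 0 0 0" --pt "-0.14 -3 0 0 0 0 0" --pt "-0.14 -3 0 0 0 0 0" --pt "-0.14 -3 0 0 0 0 0" --pt "-0.14 -3 0 0 0 0 0" --pt "-0.14 -3 0 0 0 0 0" --pt "-0.14 -2 0 0 0 0 0" --pt "-0.14 -1 0 0 0 0 0" --pt "-0.14 -1 0 0 0 0 0" --pt "-0.14 0 0 0 0 0 0"

```text
t: 5.65
eef_pos: [0.4332, -0.1776, 0.0496]
ee_rot: [-3.141, 0.0, -1.636]
force: [-1.1, 0.3, 0.2]
width: 0.0498
gripper_force: 0.1
```

Run:
```python
from h import *
print(arm.get_state()["eef_pos"])
f=arm.grab_frame("scene"); c=f["color"][130:310,180:440,::-1]
cv2.imwrite("pics/s2.png",cv2.resize(c,None,fx=3,fy=3,interpolation=cv2.INTER_CUBIC))
```

```text
[ 0.43315564 -0.17763032  0.04956297]
```

View pics/s2.png

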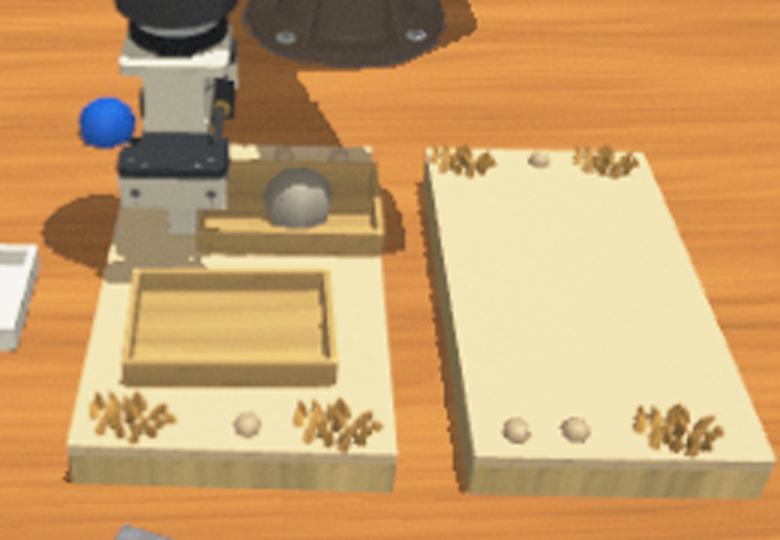

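The tray moved with the boulder still in it (boulder at crop (297,198)) and it is square. Continuing over the gap.

>>> servo_tool --pt "-0.14 -1 0 0 0 0 0" --pt "-0.14 -2 0 0 0 0 0" --pt "-0.14 -3 0 0 0 0 0" --pt "-0.14 -4 0 0 0 0 0" --pt "-0.14 -4 0 0 0 0 0" --pt "-0.14 -4 0 0 0 0 0" --pt "-0.14 -4 0 0 0 0 0" --pt "-0.14 -4 0 0 0 0 0" --pt "-0.14 -4 0 0 0 0 0" --pt "-0.14 -4 0 0 0 0 0" --pt "-0.14 -4 0 0 0 0 0" --pt "-0.14 -4 0 0 0 0 0" --pt "-0.14 -4 0 0 0 0 0" --pt "-0.14 -4 0 0 0 0 0" --pt "-0.14 -4 0 0 0 0 0" --pt "-0.14 -4 0 0 0 0 0" --pt "-0.14 -3 0 0 0 0 0" --pt "-0.14 -2 0 0 0 0 0" --pt "-0.14 -1 0 0 0 0 0" --pt "-0.14 0 0 0 0 0 0"

```text
t: 7.37
eef_pos: [0.4374, -0.1137, 0.0496]
ee_rot: [-3.141, 0.0, -1.636]
force: [-0.0, 0.4, 0.6]
width: 0.0502
gripper_force: 0.0
```

Run:
```python
from h import *
print(arm.get_state()["eef_pos"])
f=arm.grab_frame("scene"); c=f["color"][130:310,180:440,::-1]
cv2.imwrite("pics/s3.png",cv2.resize(c,None,fx=3,fy=3,interpolation=cv2.INTER_CUBIC))
```

```text
[ 0.43740988 -0.11372941  0.04957983]
```

View pics/s3.png

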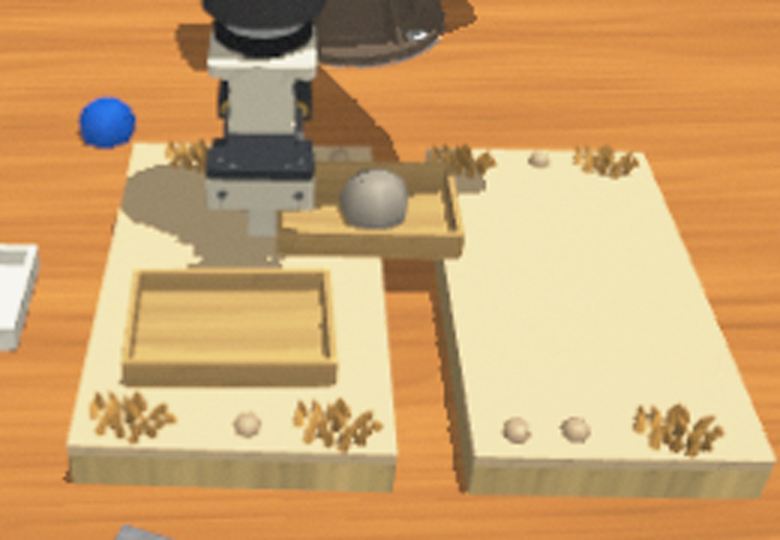

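The front wall is across the gap (crop x≈460), level, with the boulder still in. I'll add a slight drift away from the tuft at (460,160).

>>> servo_tool --pt "-0.14 -1 0 0 0 0 0" --pt "-0.14 -2 -0.2 0 0 0 0" --pt "-0.14 -3 -0.3 0 0 0 0" --pt "-0.14 -4 -0.4 0 0 0 0" --pt "-0.14 -4 -0.4 0 0 0 0" --pt "-0.14 -4 -0.4 0 0 0 0" --pt "-0.14 -4 -0.4 0 0 0 0" --pt "-0.14 -4 -0.4 0 0 0 0" --pt "-0.14 -4 -0.4 0 0 0 0" --pt "-0.14 -4 -0.4 0 0 0 0" --pt "-0.14 -4 -0.4 0 0 0 0" --pt "-0.14 -4 -0.4 0 0 0 0" --pt "-0.14 -4 -0.4 0 0 0 0" --pt "-0.14 -4 -0.4 0 0 0 0" --pt "-0.14 -4 -0.4 0 0 0 0" --pt "-0.14 -4 -0.4 0 0 0 0" --pt "-0.14 -4 -0.4 0 0 0 0" --pt "-0.14 -4 0 0 0 0 0" --pt "-0.14 -4 0 0 0 0 0" --pt "-0.14 -4 0 0 0 0 0"

```text
t: 9.08
eef_pos: [0.4483, -0.0402, 0.0496]
ee_rot: [-3.141, 0.0, -1.636]
force: [-0.3, -4.2, 1.9]
width: 0.05
gripper_force: 1.9
```

>>> servo_tool --pt "-0.14 -4 0 0 0 0 0" --pt "-0.14 -4 0 0 0 0 0" --pt "-0.14 -4 0 0 0 0 0" --pt "-0.14 -4 0 0 0 0 0" --pt "-0.14 -4 0 0 0 0 0" --pt "-0.14 -4 0 0 0 0 0" --pt "-0.14 -4 0 0 0 0 0" --pt "-0.14 -4 0 0 0 0 0" --pt "-0.14 -4 0 0 0 0 0" --pt "-0.14 -4 0 0 0 0 0" --pt "-0.14 -4 0 0 0 0 0" --pt "-0.14 -4 0 0 0 0 0" --pt "-0.14 -4 0 0 0 0 0" --pt "-0.14 -4 0 0 0 0 0" --pt "-0.14 -4 0 0 0 0 0" --pt "-0.14 -3 0 0 0 0 0" --pt "-0.14 -2 0 0 0 0 0" --pt "-0.14 -2 0 0 0 0 0" --pt "-0.14 -1 0 0 0 0 0" --pt "-0.14 0 0 0 0 0 0"

```text
t: 10.75
eef_pos: [0.4527, 0.0275, 0.0495]
ee_rot: [-3.141, 0.0, -1.636]
force: [-1.3, -2.3, 0.2]
width: 0.0502
gripper_force: 1.0
```

Run:
```python
from h import *
print(arm.get_state()["eef_pos"])
f=arm.grab_frame("scene"); c=f["color"][130:310,180:440,::-1]
cv2.imwrite("pics/s4.png",cv2.resize(c,None,fx=3,fy=3,interpolation=cv2.INTER_CUBIC))
```

```text
[0.45268358 0.0275361  0.04954025]
```

View pics/s4.png

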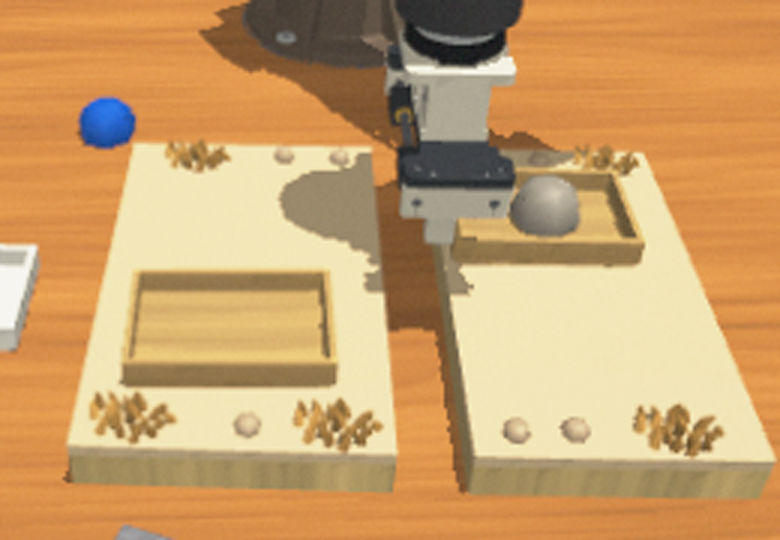

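The whole tray is nearly on the far board, level and loaded. About 19 mm more will centre it, then I'll retreat backwards and up.

>>> servo_tool --pt "-0.14 -1 0 0 0 0 0" --pt "-0.14 -2 0 0 0 0 0" --pt "-0.14 -3 0 0 0 0 0" --pt "-0.14 -3 0 0 0 0 0" --pt "-0.14 -3 0 0 0 0 0" --pt "-0.14 -3 0 0 0 0 0" --pt "-0.14 -2 0 0 0 0 0" --pt "-0.14 -1 0 0 0 0 0" --pt "-0.14 -1 0 0 0 0 0" --pt "-0.14 0 0 0 0 0 0" --pt "-0.14 0 0 0 0 0 0" --pt "-0.14 2 0 0 0 0 0" --pt "-0.14 4 0 0 0 0 0" --pt "-0.14 6 0 0 0 0 0" --pt "-0.14 8 0 0 0 0 0" --pt "-0.14 8 0 0 0 0 0" --pt "-0.14 6 0 -4 0 0 0" --pt "-0.14 6 0 -10 0 0 0" --pt "-0.14 10 0 -18 0 0 0" --pt "-0.14 15 0 -20 0 0 0"

```text
t: 12.47
eef_pos: [0.449, -0.0195, 0.1018]
ee_rot: [3.14, -0.001, -1.636]
force: [0.4, -0.5, -0.1]
width: 0.05
gripper_force: 0.0
```

>>> servo_tool --pt "-0.14 20 0 -20 0 0 0" --pt "-0.14 20 0 -20 0 0 0" --pt "-0.14 20 0 -20 0 0 0" --pt "-0.14 20 0 -20 0 0 0" --pt "-0.14 20 0 -15 0 0 0" --pt "-0.14 20 0 0 0 0 0" --pt "-0.14 20 0 0 0 0 0" --pt "-0.14 20 0 0 0 0 0" --pt "-0.14 20 0 0 0 0 0" --pt "-0.14 20 0 0 0 0 0" --pt "-0.14 10 0 0 0 0 0" --pt "-0.14 0 0 0 0 0 0"

```text
t: 13.47
eef_pos: [0.4353, -0.2301, 0.1966]
ee_rot: [3.141, -0.0, -1.639]
force: [0.1, -0.1, -0.1]
width: 0.0501
gripper_force: 0.0
```

Run:
```python
from h import *
f=arm.grab_frame("top"); c=f["color"][70:255,85:325,::-1]
cv2.imwrite("pics/t5.png",cv2.resize(c,None,fx=3.2,fy=3.2,interpolation=cv2.INTER_CUBIC))
```

```text
(no output)
```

View pics/t5.png

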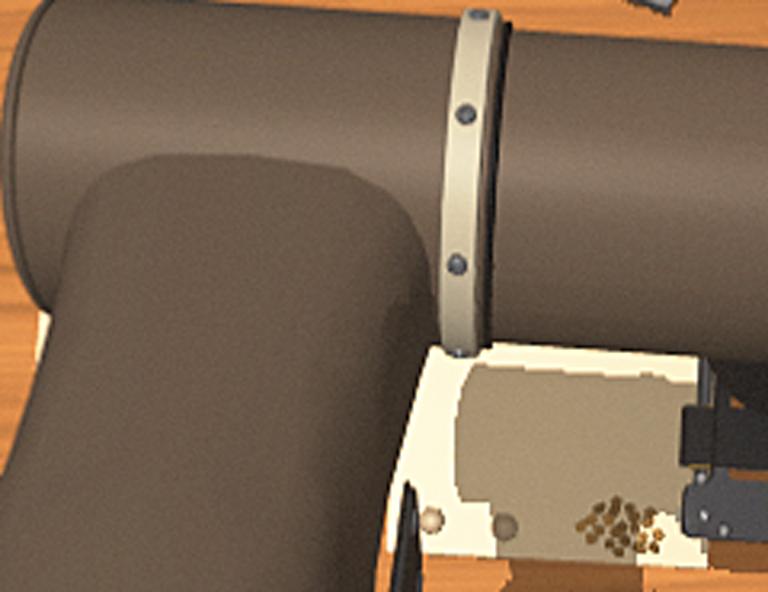

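The arm blocks the top view, so I'll check with the scene camera.

Run:
```python
from h import *
f=arm.grab_frame("scene"); im=f["color"][...,::-1].copy()
x0,y0=300,160
c=cv2.resize(im[y0:310,x0:450],None,fx=5,fy=4,interpolation=cv2.INTER_CUBIC)
# expected tray rim
u=np.radians(-3.75); ex=np.array([np.cos(u),np.sin(u)]); ey=np.array([-ex[1],ex[0]]); o=np.array([.5256,.127])
for q in ["stone_tray_mid","boulder_mid"]:
    for d in arm.recognise(q,f):
        p=w(f,d["at"]); r=p[:2]-o; print(q,d["conf"],p.round(3),"board",(r@ex).round(3),(r@ey).round(3))
ctr=o-.068*ex
for z in (.04,.065):
    P=[np.r_[ctr+a*ex+b*ey,z] for a,b in [(-.05,-.075),(.05,-.075),(.05,.075),(-.05,.075)]]
    q=((proj(f,P)-[x0,y0]+.5)*[5,4]).astype(int); cv2.polylines(c,[q],True,(0,0,255) if z<.05 else (0,255,0),1)
cv2.imwrite("pics/s5.png",c)
```

```text
stone_tray_mid 0.95 [ 0.496 -0.382  0.006] board 0.003 -0.51
stone_tray_mid 0.84 [0.467 0.124 0.047] board -0.059 -0.006
boulder_mid 0.68 [0.476 0.136 0.067] board -0.05 0.006
boulder_mid 0.65 [ 0.267 -0.259  0.025] board -0.233 -0.402
```

View pics/s5.png

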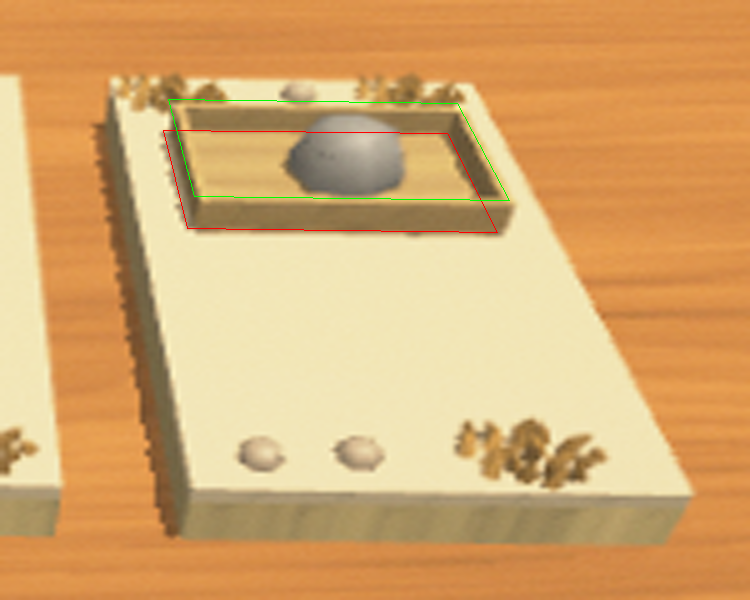

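The tray (crop corners about (190,230) and (500,235)) stands wholly on the far board, square and level, with the boulder in it and the arm clear.

```bash
python3 -c "
from station import arm
print(arm.job_done())"
```

```text
the job is handed in; nothing more can be done
None
```

I slid the loaded tray across the gap onto the far board, where it stands square and level with the boulder still in it; the empty tray was left where it was, and the job was handed in with the clock at about 13.5 s.

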